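# Get the long cover-glass box out from behind the stain bottles

### The arm

A 6-joint arm with a two-finger parallel gripper is mounted at the origin on the work surface. World frame = base frame: x ahead of the robot, y to its left, z up, the work surface at z = 0. Lengths are in m, angles in rad, forces in N, time in s.
With the tool pointing down it reaches from about 0.375 to 0.9 m from the base axis. Payload 3.1 kg.
Tool frame: the origin (TCP) lies at the centre of the arm's flange, where the gripper is bolted on; the fingertips stand 173 mm ahead of it and the grasp point (between the pads) lies 155 mm ahead of it; z points along the fingers, y is the line along which they close (so a half turn about z gives the same grasp; the last joint's range is limited). The gripper opens to 85 mm and grips with 20 to 120 N. Pads are 22 mm wide; open, the fingers measure 114 mm over their backs; the gripper's body (76 mm by 85 mm) begins 54 mm behind the grasp point. The pads swing forward as they close: fully open they stand 13 mm farther back than shut.
Start: joints at [-1.292, 0.527, 1.433, -0, 1.181, -0.178], TCP at [0.276, -0.561, 0.405] pointing down, gripper open.
Joint ranges: [-3.08, 3.08], [-0.75, 2.2], [0.22, 2.44], [-1.43, 4.57], [0, 2.65], [-2.85, 2.85]. Speed limits (rad/s): [2.79, 2.79, 3.14, 3.14, 3.14, 3.14].

### API

Orientations are given as a rotation vector (axis times angle).
In Python, from rig import env, viewer gives the robot as it stands. The module is installed in compiled form; this text tells all that it offers.
- The arm moves only by the tool send_rows, never from a script. Its argument "targets" is a list of rows, each an object of numbers: "hand": the opening, from 0 (shut) to 1 (fully open); "tx", "ty", "tz": the shift along the world's x, y, z normalised to -1 to 1, where 1 is 1000 mm; "spin": the turn about the world's z normalised to -1 to 1, where 1 is 2 pi rad. In form: [{"hand": .., "tx": .., "ty": .., "tz": .., "spin": ..}, ...]. A call has 1 to 20 rows; each row is the pose to reach, as a shift and turn from the pose commanded when the call began, turning the shorter way round; what a row does not reach only later rows make up. A row lasts 1/8 s, in which the tool goes at most 62.5 mm and 10.7 degrees, less where a joint would pass 70% of its speed; a pose out of reach is approached as far as the arm can. A call with a number of a shift or a turn outside -1 to 1 is refused whole. A call with a gripper value outside its range is refused whole. The fingers move at their own pace and stop on an object; "grip_force" is the grip in N (left out, the last holds). Time passes only in rows, so rows that repeat a pose let the fingers close. It gives the time, the measured TCP pose, the force, the opening and the grip force at its end, in the units of the state.
- env.observe(): the state, without advancing time (a new reading comes with each control period).
- viewer.grab_frame(name): name is "side" or "top" or "wrist"; returns a dict with "frame" (384x512x3 uint8, red, green, blue), "range_z" (384x512 float32, m along the optical axis (not along the pixel's ray), 0 where there is no reading), "mtx" (3x3 intrinsics, pixels), "R" (3x3) and "t" (3): a world point X has camera coordinates R X + t; the wrist camera has in their place "tool_from_camera" (4x4, takes a point from camera to tool coordinates, whose origin is the TCP and whose axes are the flange's). Camera axes: x right, y down, z forward; pixel columns grow to the right and rows downward; lengths in m; the calibration is good to about 2 mm. A picture is of the moment at which its call begins: read the wrist's pose just before it.
- env.finish_job(): hands the job in; it is judged then, once.
The state is a dict: "time": time; "joint_positions": joint angles; "qd": joint speeds; "joint_torque": joint torques, N m; "tcp_pos": TCP position; "tcp_rot": TCP orientation; "ft_force": force on the tool from outside, world axes, zero at the start; "ft_torque": the same for the moment, N m; "finger_gap": finger opening in m; "gripper_force": force on a finger pad.
Only numpy, scipy, OpenCV 4.12 (cv2) and the standard library are available. Lean on these libraries where they do the work, as an engineer would, in place of code of your own. Each camera call takes 0.05 s, during which the arm holds its last target. There are 200 camera calls.

### The job

I need the long cover-glass box, which lies behind the row of stain bottles with the small box on top of it, in the empty wooden specimen tray. Stand the two bottles in front of it upright on the steel side tray, not on the bench, set the small box aside, and lay the long box flat in the specimen tray. Then put the small box down in the gap the long box left, directly below where it sat, and stand each bottle back upright in its own old place, leaving all the rest where it is.

Things in the scene. Friction and masses are not known exactly. Their poses are not given: they have to be found in the camera images.
- bottle_dropper: Amber glass dropper bottle: round body 44 mm across with straight wall to 80 mm height, black 27 mm collar and black rubber bulb, 117 mm tall in all, 0.13 kg. It stands in the grey plastic bottle tray on a 4 mm thick floor. Origin: centre of its underside; z up. The four bottles stand in one row on the robot's side of the low boxes, 84 mm apart, in any order.
- bottle_spout: White plastic bottle with a thin pointed spout: round body 48 mm across with straight wall to 80 mm, 116 mm tall in all, 0.11 kg. It stands in the grey plastic bottle tray on a 4 mm thick floor, in the same row. Origin: centre of its underside; z up. The bottle tray is 330 mm wide and 150 mm deep with a rim 14 mm high; it and the row are turned by up to 0.12 rad.
- bottle_square: White square plastic bottle with a wide flat black screw cap (38 mm): body 46 x 46 mm with flat sides to 82 mm, 109 mm tall in all, 0.14 kg. It stands in the grey plastic bottle tray on a 4 mm thick floor, in the same row. Origin: centre of its underside; x and y square to its flat sides; z up.
- bottle_stopper: Amber glass reagent bottle with a clear mushroom-shaped glass stopper (33 mm): round body 50 mm across with straight wall to 79 mm, 113 mm tall in all, 0.16 kg. It stands in the grey plastic bottle tray on a 4 mm thick floor, in the same row. Origin: centre of its underside; z up.
- box_long: Wanted: low oblong cover-glass carton, 36 mm (its x) by 66 mm (its y), 26 mm high, 0.09 kg, white lid on a brown base, long side along the bottle row, lying behind the gap between two bottles (68 mm from its middle; the others are over 120 mm away). It stands in the grey plastic bottle tray on a 4 mm thick floor. Origin: centre of its underside; z up. About 40 mm of tray floor are free behind it.
- box_small: Small, nearly square carton with a brown lid, 30 mm (its x) by 34 mm (its y), 22 mm high, 0.04 kg, lying on top of the long box. Origin: centre of its underside; z up. The bare bench (z = 0) between the robot and the bottle tray is kept clear (about 0.42 to 0.46 m ahead of the robot), so it can be set aside there.
- slide_mailer: Bystander: white plastic slide mailer with five ribs on top, 30 x 64 mm, 22 mm high. It stands in the grey plastic bottle tray on a 4 mm thick floor, behind the bottles beside the long box or two places along. Origin: centre of its underside.
- tin: Bystander: round aluminium tin, 50 mm across, 29 mm high. It stands in the grey plastic bottle tray on a 4 mm thick floor, behind the bottles like the mailer. The three places behind the bottles are 84 mm apart. Origin: centre of its underside.
- side_tray: Flat stainless steel tray, 190 mm (its x) by 140 mm (its y) outside, fixed, to the left or right of the bottle tray: floor 4 mm thick, rim 4 mm thick and 14 mm above the bench. It has room for two bottles 100 mm apart along its x. Origin: centre of its underside, on the bench.
- specimen_tray: Shallow plain wooden slide tray, 130 mm (its x) by 100 mm (its y) outside, empty, fixed, on the other side from the steel tray: floor 4 mm thick, rim 4 mm thick and 12 mm above the bench. The long box fits in along either axis. Origin: centre of its underside, on the bench.
Mind the look-alikes: they are no part of the job. What is shaped like the box_long but blue or green is not meant.

How it is judged:
On the way, in this order (a step that is already met when the one before it is completed fails the run):
1. no bottle crowds the long box any more: each bottle cleared away stands upright on the steel side tray, any other in its own place, and the long box has not been moved yet (horizontal distance between each of bottle_dropper, bottle_spout, bottle_square, bottle_stopper and box_long above 0.09 m and (distance of bottle_dropper from where it was at the start of the episode below 0.015 m or (x of bottle_dropper in the frame of side_tray between -0.085 and 0.085 m and y of bottle_dropper in the frame of side_tray between -0.06 and 0.06 m and z of bottle_dropper in the frame of side_tray below 0.009 m and angle between bottle_dropper's own z axis and vertical below 0.12 rad)) and (distance of bottle_spout from where it was at the start of the episode below 0.015 m or (x of bottle_spout in the frame of side_tray between -0.085 and 0.085 m and y of bottle_spout in the frame of side_tray between -0.06 and 0.06 m and z of bottle_spout in the frame of side_tray below 0.009 m and angle between bottle_spout's own z axis and vertical below 0.12 rad)) and (distance of bottle_square from where it was at the start of the episode below 0.015 m or (x of bottle_square in the frame of side_tray between -0.085 and 0.085 m and y of bottle_square in the frame of side_tray between -0.06 and 0.06 m and z of bottle_square in the frame of side_tray below 0.009 m and angle between bottle_square's own z axis and vertical below 0.12 rad)) and (distance of bottle_stopper from where it was at the start of the episode below 0.015 m or (x of bottle_stopper in the frame of side_tray between -0.085 and 0.085 m and y of bottle_stopper in the frame of side_tray between -0.06 and 0.06 m and z of bottle_stopper in the frame of side_tray below 0.009 m and angle between bottle_stopper's own z axis and vertical below 0.12 rad)) and distance of box_long from where it was at the start of the episode below 0.02 m), for 0.2 s.
2. the long box lies flat in the specimen tray, and each bottle stands on the steel side tray or in its own place (x of box_long in the frame of specimen_tray between -0.055 and 0.055 m and y of box_long in the frame of specimen_tray between -0.04 and 0.04 m and z of box_long in the frame of specimen_tray below 0.009 m and angle between box_long's own z axis and vertical below 0.12 rad and (distance of bottle_dropper from where it was at the start of the episode below 0.015 m or (x of bottle_dropper in the frame of side_tray between -0.085 and 0.085 m and y of bottle_dropper in the frame of side_tray between -0.06 and 0.06 m and z of bottle_dropper in the frame of side_tray below 0.009 m and angle between bottle_dropper's own z axis and vertical below 0.12 rad)) and (distance of bottle_spout from where it was at the start of the episode below 0.015 m or (x of bottle_spout in the frame of side_tray between -0.085 and 0.085 m and y of bottle_spout in the frame of side_tray between -0.06 and 0.06 m and z of bottle_spout in the frame of side_tray below 0.009 m and angle between bottle_spout's own z axis and vertical below 0.12 rad)) and (distance of bottle_square from where it was at the start of the episode below 0.015 m or (x of bottle_square in the frame of side_tray between -0.085 and 0.085 m and y of bottle_square in the frame of side_tray between -0.06 and 0.06 m and z of bottle_square in the frame of side_tray below 0.009 m and angle between bottle_square's own z axis and vertical below 0.12 rad)) and (distance of bottle_stopper from where it was at the start of the episode below 0.015 m or (x of bottle_stopper in the frame of side_tray between -0.085 and 0.085 m and y of bottle_stopper in the frame of side_tray between -0.06 and 0.06 m and z of bottle_stopper in the frame of side_tray below 0.009 m and angle between bottle_stopper's own z axis and vertical below 0.12 rad))), for 0.2 s.
At the end, for the whole second after the job is handed in: Long box flat in the specimen tray; all four bottles upright within 15 mm of their starts; small box flat on the bottle tray floor, within 16 mm sideways of its start; mailer and tin within 15 mm of theirs; all at rest (x of box_long in the frame of specimen_tray between -0.055 and 0.055 m and y of box_long in the frame of specimen_tray between -0.04 and 0.04 m and z of box_long in the frame of specimen_tray below 0.009 m and angle between box_long's own z axis and vertical below 0.12 rad and linear speed of each of box_long, bottle_dropper, bottle_spout, bottle_square, bottle_stopper, slide_mailer, tin, box_small below 0.02 m/s and angular speed of each of box_long, bottle_dropper, bottle_spout, bottle_square, bottle_stopper, slide_mailer, tin, box_small below 0.2 rad/s and distance of each of bottle_dropper, bottle_spout, bottle_square, bottle_stopper, slide_mailer, tin from where it was at the start of the episode below 0.015 m and angle between each of bottle_dropper, bottle_spout, bottle_square, bottle_stopper, slide_mailer, tin, box_small's own z axis and vertical below 0.1 rad and height (world z) of box_small below 0.01 m and distance of box_small from where it was at the start of the episode below 0.031 m); the robot touches nothing.
It fails at once if a bottle is tipped (more than 35 degrees) (angle between any of bottle_dropper, bottle_spout, bottle_square, bottle_stopper's own z axis and vertical above 0.6 rad).
It also fails if it takes over 144 s, if anything falls off the work surface, if the arm or the gripper's body presses on something with over 40 N, if the wrist force passes 120 N, or if a joint passes its speed limit or range.

## Working session

There is one attempt and no reset: what is moved stays moved. The work goes in short steps, Python scripts to look and compute and a tool call to move; the robot and the scene stay as the last step left them, time stands still between calls to the robot, and variables do not carry over. Pictures are saved under pics/ and viewed, at most 14 in all, crops included, and the job is handed in when it is done.

Besides the shell and the picture viewer there is one more tool, called after "Emit:" in YAML: its name, and indented under it one key for each argument. send_rows: Moves the arm, as the interface text tells. Its arguments: {"type":"object","properties":{"targets":{"type":"array"},"grip_force":{"type":"number"}},"required":["targets"]}

```bash
mkdir -p pics
cat > h.py <<'E'
import numpy as np, cv2
from rig import env, viewer
from scipy.spatial.transform import Rotation as Ro
def grab(name):
    s=env.observe(); f=viewer.grab_frame(name)
    if name=="wrist":
        T=np.array(f["tool_from_camera"]); W=np.eye(4); W[:3,:3]=Ro.from_rotvec(s["tcp_rot"]).as_matrix(); W[:3,3]=s["tcp_pos"]
        C=W@T; f["Rc"]=C[:3,:3]; f["c"]=C[:3,3]
    else:
        R=np.array(f["R"]); f["Rc"]=R.T; f["c"]=-R.T@np.array(f["t"])
    return f
def cloud(f):
    z=f["range_z"]; v,u=np.mgrid[:384,:512]; K=np.array(f["mtx"])
    d=np.stack([(u-K[0,2])/K[0,0],(v-K[1,2])/K[1,1],np.ones_like(z)],-1)
    return (d*z[...,None])@f["Rc"].T+f["c"]
def ray(f,u,v,h):
    K=np.array(f["mtx"]); d=f["Rc"]@np.array([(u-K[0,2])/K[0,0],(v-K[1,2])/K[1,1],1])
    return f["c"]+d*(h-f["c"][2])/d[2]
E
python3 - <<'E'
from h import *
s=env.observe(); print({k:np.round(v,3) for k,v in s.items()})
for n in ["top","side"]:
    f=grab(n); print(n,f["c"],f["mtx"][0])
    cv2.imwrite(f"pics/{n}0.png",cv2.cvtColor(f["frame"],cv2.COLOR_RGB2BGR))
    np.save(f"{n}0.npy",f,allow_pickle=True)
E
```

```text
{'time': np.float64(0.0), 'joint_positions': array([-1.292,  0.528,  1.434, -0.   ,  1.181, -0.179]), 'qd': array([-0.001, -0.001, -0.001, -0.001, -0.   , -0.001]), 'joint_torque': array([-1.0000e-03, -4.4235e+01, -1.7803e+01, -0.0000e+00,  8.0000e-03,
        0.0000e+00]), 'tcp_pos': array([ 0.276, -0.561,  0.404]), 'tcp_rot': array([-3.058, -0.711,  0.   ]), 'ft_force': array([-0.003,  0.69 ,  0.3  ]), 'ft_torque': array([ 0.017,  0.047, -0.   ]), 'gripper_force': np.float64(0.0), 'finger_gap': np.float64(0.085)}
top [4.03380019e-01 1.19821840e-04 1.00968087e+00] [356.68966531   0.         257.9835179 ]
side [0.29508168 0.80524051 0.52206333] [386.24937128   0.         262.11488951]
```

View pics/top0.png

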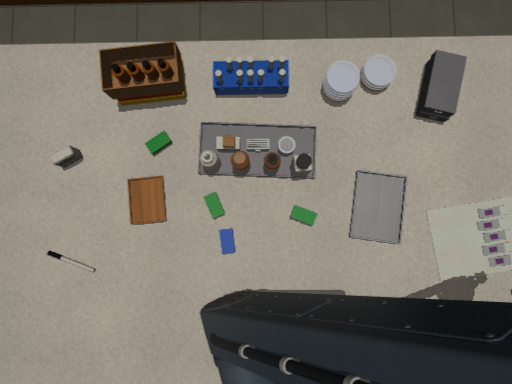

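View pics/side0.png

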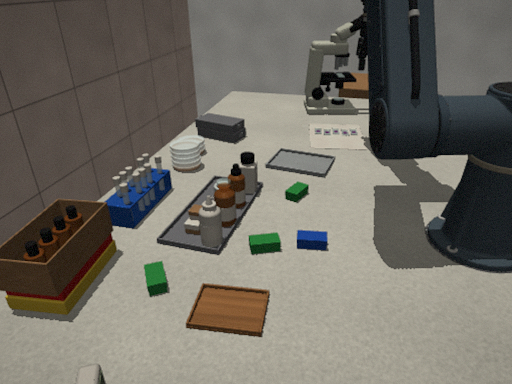

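The top view shows, left to right, spout (208,158), stopper (240,160), dropper (272,161) and square (303,163). Behind them are the long box with the small box on it (228,143), the mailer (258,145) and the tin (287,145). The wooden tray is at (147,200) and the steel tray at (378,207). The side view agrees, so the spout and stopper bottles have to move. Next I take rough positions from the top view.

Run:
```python
from h import *
f=np.load("top0.npy",allow_pickle=True).item(); P=cloud(f)
for n,u,v in [("spout",208,158),("stopper",240,160),("dropper",272,161),("square",303,163),("small",229,141),("long",220,145),("long",238,145),("mailer",258,145),("tin",287,145),("wood",147,200),("steel",378,207),("floor",256,133),("bench",260,200)]:
    print(n,np.round(P[v,u],3), "patch z",np.round(np.percentile(P[v-5:v+6,u-5:u+6,2],[5,50,95]),3))
g=np.array([[132,180],[163,180],[165,222],[131,223]]) 
for n,c in [("bottle tray",[(202,124),(315,125),(313,178),(199,175)]),("wood",[(129,179),(164,177),(166,221),(132,223)]),("steel",[(358,171),(406,175),(400,242),(350,238)])]:
    Q=np.array([ray(f,u,v,0.013)[:2] for u,v in c]); r=cv2.minAreaRect(Q.astype(np.float32)*1000); print(n,np.round(r[0],0),np.round(r[1],0),r[2])
w=grab("wrist"); print(w["c"],w["mtx"][0]); print(np.round(w["tool_from_camera"],3))
```

```text
spout [0.577 0.139 0.104] patch z [0.089 0.102 0.116]
stopper [0.568 0.056 0.115] patch z [0.087 0.116 0.119]
dropper [ 0.566 -0.026  0.109] patch z [0.087 0.104 0.121]
square [ 0.559 -0.104  0.114] patch z [0.096 0.113 0.116]
small [0.633 0.089 0.053] patch z [0.049 0.052 0.055]
long [0.627 0.117 0.032] patch z [0.004 0.03  0.053]
long [0.626 0.066 0.033] patch z [0.003 0.028 0.051]
mailer [0.627 0.011 0.024] patch z [0.02  0.025 0.029]
tin [ 0.624 -0.07   0.035] patch z [0.031 0.033 0.036]
wood [0.478 0.328 0.004] patch z [0.001 0.004 0.007]
steel [ 0.45  -0.324  0.003] patch z [0.002 0.005 0.008]
floor [0.666 0.016 0.006] patch z [0.002 0.004 0.008]
bench [ 0.474  0.007 -0.001] patch z [-0.002  0.001  0.004]
bottle tray [616.  13.] [325. 152.] 87.70938873291016
wood [477. 324.] [126.  99.] 3.2595043182373047
steel [ 451. -322.] [137. 194.] 82.2159194946289
[ 0.34683879 -0.52562355  0.37298559] [268.21672594   0.         257.29142305]
[[ 0.    -0.95  -0.313  0.079]
 [ 1.     0.    -0.     0.   ]
 [ 0.    -0.313  0.95   0.031]
 [ 0.     0.     0.     1.   ]]
```

Emit:
send_rows:
  targets:
    - {"hand": 1,"tx": 0.304,"ty": 0.561,"tz": 0.04,"spin": 0.166}
    - {"hand": 1,"tx": 0.304,"ty": 0.561,"tz": 0.04,"spin": 0.166}
    - {"hand": 1,"tx": 0.304,"ty": 0.561,"tz": 0.04,"spin": 0.166}
    - {"hand": 1,"tx": 0.304,"ty": 0.561,"tz": 0.04,"spin": 0.166}
    - {"hand": 1,"tx": 0.304,"ty": 0.561,"tz": 0.04,"spin": 0.166}
    - {"hand": 1,"tx": 0.304,"ty": 0.561,"tz": 0.04,"spin": 0.166}
    - {"hand": 1,"tx": 0.304,"ty": 0.561,"tz": 0.04,"spin": 0.166}
    - {"hand": 1,"tx": 0.304,"ty": 0.561,"tz": 0.04,"spin": 0.166}
    - {"hand": 1,"tx": 0.304,"ty": 0.561,"tz": 0.04,"spin": 0.166}
    - {"hand": 1,"tx": 0.304,"ty": 0.561,"tz": 0.04,"spin": 0.166}
    - {"hand": 1,"tx": 0.304,"ty": 0.561,"tz": 0.04,"spin": 0.166}
    - {"hand": 1,"tx": 0.304,"ty": 0.561,"tz": 0.04,"spin": 0.166}
    - {"hand": 1,"tx": 0.304,"ty": 0.561,"tz": 0.04,"spin": 0.166}
    - {"hand": 1,"tx": 0.304,"ty": 0.561,"tz": 0.04,"spin": 0.166}
    - {"hand": 1,"tx": 0.304,"ty": 0.561,"tz": 0.04,"spin": 0.166}

```text
time: 2.02
tcp_pos: [0.5794, -0.0011, 0.4447]
tcp_rot: [-2.301, -2.139, 0.0]
ft_force: [0.2, 0.3, -0.0]
finger_gap: 0.0857
gripper_force: 0.0
```

Run:
```python
from h import *
s=env.observe(); print(s["time"],s["tcp_pos"],s["tcp_rot"],s["qd"],s["joint_positions"])
f=grab("wrist"); np.save("w1.npy",f,allow_pickle=True)
cv2.imwrite("pics/w1.png",cv2.cvtColor(f["frame"],cv2.COLOR_RGB2BGR))
f=grab("top"); np.save("top1.npy",f,allow_pickle=True)
```

```text
2.025 [ 0.57938394 -0.00107945  0.44474082] [-2.30087902e+00 -2.13890161e+00  3.21479842e-04] [ 9.95481308e-03  9.77882496e-05 -4.54913776e-03  4.60849138e-04
 -6.14560091e-04 -2.02885020e-04] [-1.94614770e-01  4.21736695e-01  1.50253941e+00 -1.10912396e-04
  1.21752171e+00 -1.21642332e-01]
```

View pics/w1.png

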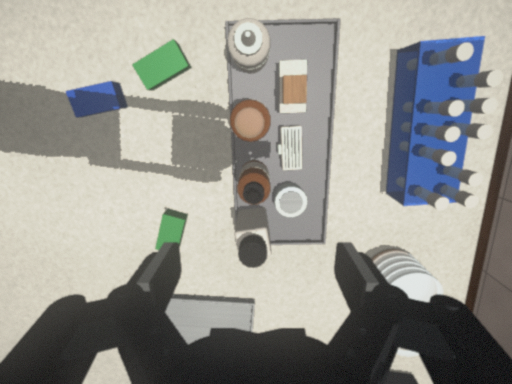

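The wrist view shows the spout bottle at (248,42), stopper (250,120), dropper (254,187) and square (252,250). The small box sits on the long box at (293,88), with the mailer at (292,148) and the tin at (291,201). I take a second wrist view further left for triangulation.

Emit:
send_rows:
  targets:
    - {"hand": 1,"tx": 0.02,"ty": 0.05,"tz": -0.02,"spin": 0}
    - {"hand": 1,"tx": 0.03,"ty": 0.09,"tz": -0.02,"spin": 0}
    - {"hand": 1,"tx": 0.03,"ty": 0.09,"tz": -0.02,"spin": 0}
    - {"hand": 1,"tx": 0.03,"ty": 0.09,"tz": -0.02,"spin": 0}

```text
time: 2.62
tcp_pos: [0.6096, 0.0898, 0.4247]
tcp_rot: [2.298, 2.141, -0.001]
ft_force: [-0.4, -0.0, 0.4]
finger_gap: 0.0854
gripper_force: 0.0
```

Run:
```python
from h import *
s=env.observe(); print(s["time"],s["tcp_pos"],s["qd"])
f=grab("wrist"); np.save("w2.npy",f,allow_pickle=True)
w1=np.load("w1.npy",allow_pickle=True).item()
im=np.hstack([cv2.resize(w1["frame"][0:280,215:350],None,fx=2,fy=2,interpolation=cv2.INTER_CUBIC),cv2.resize(f["frame"][0:280,165:350],None,fx=2,fy=2,interpolation=cv2.INTER_CUBIC)])
cv2.imwrite("pics/w12.png",cv2.cvtColor(im,cv2.COLOR_RGB2BGR)); print(im.shape)
```

```text
2.625 [0.60956675 0.08983738 0.42467713] [-0.02043856 -0.00703057  0.00659556  0.00145677 -0.00112519  0.00217009]
(560, 640, 3)
```

View pics/w12.png

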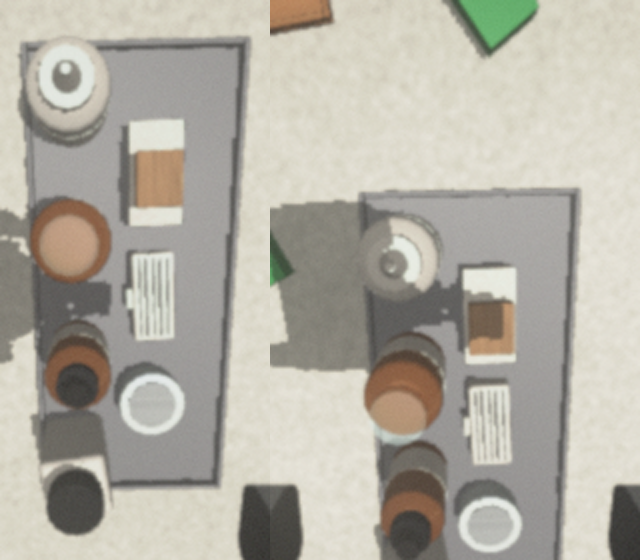

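```bash
cat > m.py <<'E'
from h import *
w1,w2=[np.load(n,allow_pickle=True).item() for n in("w1.npy","w2.npy")]
def tri(p,q):
    A=[];b=[]
    for f,(u,v) in((w1,p),(w2,q)):
        K=np.array(f["mtx"]); d=f["Rc"]@np.array([(u-K[0,2])/K[0,0],(v-K[1,2])/K[1,1],1]); d/=np.linalg.norm(d)
        M=np.eye(3)-np.outer(d,d); A.append(M); b.append(M@f["c"])
    X,*_=np.linalg.lstsq(np.vstack(A),np.hstack(b),rcond=None); return np.round(X,3)
a=lambda U,V:(U/2+215,V/2); b=lambda U,V:((U-270)/2+165,V/2)
print("small corners",[tri(a(*p),b(*q)).tolist() for p,q in [((135,151),(468,300)),((184,149),(515,298)),((185,207),(515,355)),((134,207),(468,357))]])
print("long corners",[tri(a(*p),b(*q)).tolist() for p,q in [((129,122),(463,268)),((183,119),(516,266)),((182,224),(515,362)),((129,225),(467,361))]])
print("spout",tri(a(67,74),b(393,262)),"stopper shoulder",tri(a(69,245),b(399,412)),"tin",tri(a(152,404),b(490,524)),"dropper",tri(a(77,386),b(410,534)))
print("tray rim far-left",tri(a(248,40),b(579,190)),tri(a(25,45),b(363,194)))
for n,f in(("w1",w1),("w2",w2)):
    P=cloud(f).reshape(-1,3); P=P[f["range_z"].reshape(-1)>0]
    def sel(c,r,z0,z1): return P[(np.hypot(P[:,0]-c[0],P[:,1]-c[1])<r)&(P[:,2]>z0)&(P[:,2]<z1)]
    for m,c,r,z0,z1 in[("small",(.63,.09),.04,.046,.065),("long",(.63,.09),.05,.022,.042),("mailer",(.627,.011),.045,.015,.04),("tin",(.624,-.07),.035,.022,.045)]:
        S=sel(c,r,z0,z1); R=cv2.minAreaRect(S[:,:2].astype(np.float32)*1000); print(n,m,len(S),"medz",np.round(np.median(S[:,2]),4),np.round(R[0],1),np.round(R[1],1),round(R[2],1))
    from scipy.optimize import least_squares
    for m,c,rad in[("spout",(.577,.139),.024),("stopper",(.572,.056),.025),("dropper",(.566,-.026),.022)]:
        S=sel(c,.034,.03,.075); r=least_squares(lambda p:np.hypot(S[:,0]-p[0],S[:,1]-p[1])-rad,c,loss="soft_l1",f_scale=.002)
        T=sel(c,.03,.100,.13); T2=sel(c,.03,.08,.13); print(n,m,len(S),"wall",np.round(r.x,4),"top",len(T),np.round(T.mean(0),4),np.round(np.percentile(T2[:,2],99),4))
    F=sel((.66,.09),.02,-.01,.02); print("floor behind",np.median(F[:,2]))
E
python3 m.py
```

```text
small corners [[0.619, 0.11, 0.04], [0.65, 0.109, 0.039], [0.648, 0.073, 0.053], [0.616, 0.075, 0.056]]
long corners [[0.617, 0.129, 0.024], [0.653, 0.128, 0.025], [0.649, 0.062, 0.031], [0.615, 0.063, 0.023]]
spout [0.58  0.143 0.103] stopper shoulder [0.574 0.058 0.104] tin [ 0.625 -0.069  0.03 ] dropper [ 0.572 -0.027  0.1  ]
tray rim far-left [0.698 0.174 0.011] [0.553 0.181 0.01 ]
w1 small 687 medz 0.0519 [620.8  91.2] [53.  35.2] 1.7
w1 long 825 medz 0.0298 [620.8  84.6] [88.7 59.1] 89.0
w1 mailer 949 medz 0.0241 [616.5  12.2] [55.6 64. ] 0.0
w1 tin 807 medz 0.0323 [624.9 -67.1] [47.9 49. ] 85.2
w1 spout 163 wall [0.5792 0.1425] top 722 [0.5793 0.142  0.1044] 0.1197
w1 stopper 6 wall [0.5739 0.0591] top 727 [0.5741 0.0593 0.1156] 0.1174
w1 dropper 225 wall [ 0.5716 -0.0262] top 364 [ 0.572  -0.0232  0.1098] 0.1201
floor behind 0.0038693260749890213
w2 small 643 medz 0.0519 [620.5  89.5] [60.1 38.3] 10.7
w2 long 727 medz 0.0299 [615.2  85.1] [88.4 68.4] 87.9
w2 mailer 875 medz 0.0241 [615.9  12.5] [64.4 56.7] 89.3
w2 tin 754 medz 0.0323 [624.3 -67.3] [48.7 48.4] 86.1
w2 spout 78 wall [0.5793 0.1425] top 604 [0.5797 0.143  0.1045] 0.1198
w2 stopper 321 wall [0.574  0.0589] top 682 [0.5748 0.0608 0.1147] 0.1172
w2 dropper 458 wall [ 0.5717 -0.0263] top 364 [ 0.5726 -0.022   0.1095] 0.1203
floor behind 0.0038939229000852227
```

Emit:
send_rows:
  targets:
    - {"hand": 0.85,"tx": -0.031,"ty": 0.053,"tz": -0.02,"spin": 0.004}
    - {"hand": 0.85,"tx": -0.031,"ty": 0.053,"tz": -0.06,"spin": 0.004}
    - {"hand": 0.85,"tx": -0.031,"ty": 0.053,"tz": -0.09,"spin": 0.004}
    - {"hand": 0.85,"tx": -0.031,"ty": 0.053,"tz": -0.12,"spin": 0.004}
    - {"hand": 0.85,"tx": -0.031,"ty": 0.053,"tz": -0.145,"spin": 0.004}
    - {"hand": 0.85,"tx": -0.031,"ty": 0.053,"tz": -0.17,"spin": 0.004}
    - {"hand": 0.85,"tx": -0.031,"ty": 0.053,"tz": -0.185,"spin": 0.004}
    - {"hand": 0.85,"tx": -0.031,"ty": 0.053,"tz": -0.195,"spin": 0.004}
    - {"hand": 0.85,"tx": -0.031,"ty": 0.053,"tz": -0.195,"spin": 0.004}
  grip_force: 25

```text
time: 3.8
tcp_pos: [0.5787, 0.1428, 0.2295]
tcp_rot: [-2.272, -2.169, 0.001]
ft_force: [-0.0, 0.3, 0.6]
finger_gap: 0.0727
gripper_force: 0.0
```

```bash
cat >> m.py <<'E'
print("refined")
for n,f in(("w1",w1),("w2",w2)):
    P=cloud(f).reshape(-1,3)
    for m,y0,y1,z0,z1 in[("small",.05,.13,.046,.062),("long",.05,.14,.022,.036),("mailer",-.03,.048,.018,.034)]:
        S=P[(P[:,0]>.608)&(P[:,0]<.665)&(P[:,1]>y0)&(P[:,1]<y1)&(P[:,2]>z0)&(P[:,2]<z1)]
        R=cv2.minAreaRect(S[:,:2].astype(np.float32)*1000); print(n,m,len(S),np.round(R[0],1),np.round(R[1],1),round(R[2],1),np.round(S.mean(0),4),np.round(np.percentile(S[:,:2],[2,98],axis=0),4).tolist())
s=env.observe(); print(s["tcp_pos"],s["finger_gap"],s["ft_force"])
f=grab("side"); cv2.imwrite("pics/s1.png",cv2.cvtColor(cv2.resize(f["frame"][100:300,120:360],None,fx=2.5,fy=2.5),cv2.COLOR_RGB2BGR))
E
python3 m.py | sed -n '/refined/,$p'
```

```text
refined
w1 small 686 [632.3  91.6] [33.6 29.8] 87.1 [0.6321 0.0917 0.052 ] [[0.6176, 0.0753], [0.6465, 0.1078]]
w1 long 763 [632.4  95.6] [65.8 35.5] 87.5 [0.6303 0.1002 0.0297] [[0.6147, 0.0634], [0.6498, 0.1278]]
w1 mailer 936 [626.8  12.1] [34.4 64.2] 0.7 [0.6282 0.0134 0.0242] [[0.6124, -0.0181], [0.6431, 0.0433]]
w2 small 620 [632.4  91.6] [34.3 30.1] 87.8 [0.6326 0.0924 0.0518] [[0.6179, 0.0755], [0.6472, 0.1084]]
w2 long 608 [632.3  95.5] [66.3 34.9] 87.9 [0.6317 0.1062 0.0299] [[0.615, 0.0634], [0.6502, 0.1284]]
w2 mailer 840 [627.   12.5] [34.3 64.4] 0.1 [0.6287 0.0142 0.0241] [[0.612, -0.0175], [0.6436, 0.0439]]
[0.57872532 0.14277641 0.22949285] 0.07265547731354742 [-0.01966042  0.26403638  0.59655373]
```

View pics/s1.png

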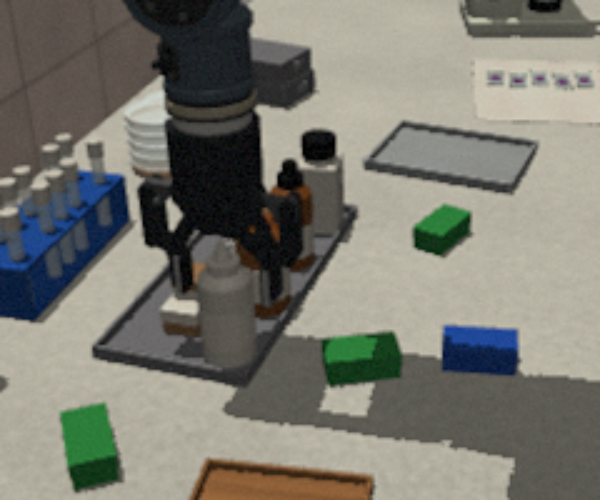

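The side crop shows the open fingers either side of the spout bottle (at about (180,290) and (270,300)), with their tips about half way up the body. I close the gripper.

Emit:
send_rows:
  targets:
    - {"hand": 0.4,"tx": 0,"ty": 0,"tz": 0,"spin": 0}
    - {"hand": 0.4,"tx": 0,"ty": 0,"tz": 0,"spin": 0}
    - {"hand": 0.4,"tx": 0,"ty": 0,"tz": 0,"spin": 0}
    - {"hand": 0.4,"tx": 0,"ty": 0,"tz": 0,"spin": 0}
    - {"hand": 0.4,"tx": 0,"ty": 0,"tz": 0.005,"spin": 0}
    - {"hand": 0.4,"tx": 0,"ty": 0,"tz": 0.02,"spin": 0}
    - {"hand": 0.4,"tx": 0,"ty": 0,"tz": 0.02,"spin": 0}
  grip_force: 30

```text
time: 4.72
tcp_pos: [0.5792, 0.1432, 0.2511]
tcp_rot: [2.27, 2.169, 0.003]
ft_force: [-0.2, -0.4, -1.3]
finger_gap: 0.047
gripper_force: 31.1
```

Emit:
send_rows:
  targets:
    - {"hand": 0.4,"tx": 0,"ty": 0,"tz": 0.03,"spin": 0}
    - {"hand": 0.4,"tx": 0,"ty": 0,"tz": 0.07,"spin": 0}
    - {"hand": 0.4,"tx": 0,"ty": 0,"tz": 0.11,"spin": 0}
    - {"hand": 0.4,"tx": 0,"ty": 0,"tz": 0.14,"spin": 0}
    - {"hand": 0.4,"tx": -0.005,"ty": -0.03,"tz": 0.14,"spin": 0}
    - {"hand": 0.4,"tx": -0.015,"ty": -0.08,"tz": 0.14,"spin": 0}
    - {"hand": 0.4,"tx": -0.023,"ty": -0.13,"tz": 0.14,"spin": 0}
    - {"hand": 0.4,"tx": -0.032,"ty": -0.18,"tz": 0.14,"spin": 0}
    - {"hand": 0.4,"tx": -0.04,"ty": -0.23,"tz": 0.14,"spin": 0}
    - {"hand": 0.4,"tx": -0.048,"ty": -0.28,"tz": 0.14,"spin": 0}
    - {"hand": 0.4,"tx": -0.057,"ty": -0.33,"tz": 0.14,"spin": 0}
    - {"hand": 0.4,"tx": -0.065,"ty": -0.38,"tz": 0.14,"spin": 0}
    - {"hand": 0.4,"tx": -0.073,"ty": -0.43,"tz": 0.14,"spin": 0}
    - {"hand": 0.4,"tx": -0.078,"ty": -0.46,"tz": 0.14,"spin": 0}
    - {"hand": 0.4,"tx": -0.078,"ty": -0.471,"tz": 0.14,"spin": 0}
    - {"hand": 0.4,"tx": -0.078,"ty": -0.471,"tz": 0.1,"spin": 0}
    - {"hand": 0.4,"tx": -0.078,"ty": -0.471,"tz": 0.06,"spin": 0}
    - {"hand": 0.4,"tx": -0.078,"ty": -0.471,"tz": 0.02,"spin": 0}
    - {"hand": 0.4,"tx": -0.078,"ty": -0.471,"tz": 0.0,"spin": 0}
    - {"hand": 0.4,"tx": -0.078,"ty": -0.471,"tz": 0.0,"spin": 0}

```text
time: 7.22
tcp_pos: [0.5005, -0.3263, 0.2479]
tcp_rot: [-2.267, -2.168, -0.0]
ft_force: [-0.2, -0.1, -1.6]
finger_gap: 0.0468
gripper_force: 31.4
```

Run:
```python
from h import *
s=env.observe(); print(s["tcp_pos"],s["finger_gap"],s["ft_force"])
f=grab("wrist"); np.save("w3.npy",f,allow_pickle=True); g=grab("top")
cv2.imwrite("pics/w3.png",cv2.cvtColor(np.hstack([cv2.resize(f["frame"],None,fx=.8,fy=.8),cv2.resize(g["frame"][110:270,320:460],None,fx=1.92,fy=1.92)]),cv2.COLOR_RGB2BGR))
```

```text
[ 0.50048269 -0.32625891  0.24793977] 0.0467561678170845 [-0.1581034  -0.13519133 -1.60591439]
```

View pics/w3.png

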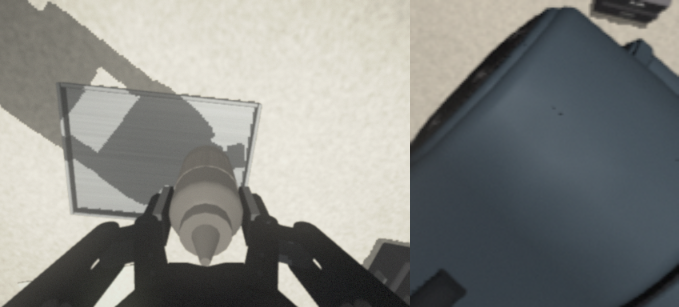

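The wrist half shows the spout bottle held upright over the steel tray. The tray corners are at about (72,104), (326,129) and (91,267) in full-resolution pixels. I check the tray pose from those.

Run:
```python
from h import *
f=np.load("w3.npy",allow_pickle=True).item()
A,B,C=[ray(f,u,v,0.014)[:2] for u,v in((72,104),(326,129),(91,267))]
print(A,B,C,np.linalg.norm(B-A),np.linalg.norm(C-A),"centre",(B+C)/2, "ang",np.degrees(np.arctan2(*(B-A)[::-1])))
P=cloud(f); print(np.median(P[130:180,100:160,2]))
```

```text
[ 0.36840321 -0.24040083] [ 0.55227972 -0.26618788] [ 0.34988341 -0.37620576] 0.18567590513959856 0.1370618993650077 centre [ 0.45108156 -0.32119682] ang -7.983160410879805
0.00405757181622507
```

Emit:
send_rows:
  targets:
    - {"hand": 0.4,"tx": 0,"ty": 0,"tz": -0.01,"spin": 0}
    - {"hand": 0.4,"tx": 0,"ty": 0,"tz": -0.017,"spin": 0}
    - {"hand": 0.4,"tx": 0,"ty": 0,"tz": -0.02,"spin": 0}
    - {"hand": 0.4,"tx": 0,"ty": 0,"tz": -0.02,"spin": 0}

```text
time: 7.82
tcp_pos: [0.5007, -0.3279, 0.2308]
tcp_rot: [-2.272, -2.17, 0.0]
ft_force: [-0.1, 1.4, 5.7]
finger_gap: 0.047
gripper_force: 31.8
```

Emit:
send_rows:
  targets:
    - {"hand": 0.8,"tx": 0,"ty": 0,"tz": 0,"spin": 0}
    - {"hand": 0.85,"tx": 0,"ty": 0,"tz": 0,"spin": 0}
    - {"hand": 0.85,"tx": 0,"ty": 0,"tz": 0,"spin": 0}
    - {"hand": 0.85,"tx": 0,"ty": 0,"tz": 0.02,"spin": 0}
    - {"hand": 0.85,"tx": 0,"ty": 0,"tz": 0.06,"spin": 0}
    - {"hand": 0.85,"tx": 0,"ty": 0,"tz": 0.11,"spin": 0}
    - {"hand": 0.85,"tx": 0.01,"ty": 0.05,"tz": 0.12,"spin": 0}
    - {"hand": 0.85,"tx": 0.073,"ty": 0.387,"tz": 0.12,"spin": 0}
    - {"hand": 0.85,"tx": 0.073,"ty": 0.387,"tz": 0.12,"spin": 0}
    - {"hand": 0.85,"tx": 0.073,"ty": 0.387,"tz": 0.12,"spin": 0}
    - {"hand": 0.85,"tx": 0.073,"ty": 0.387,"tz": 0.12,"spin": 0}
    - {"hand": 0.85,"tx": 0.073,"ty": 0.387,"tz": 0.12,"spin": 0}
    - {"hand": 0.85,"tx": 0.073,"ty": 0.387,"tz": 0.12,"spin": 0}
    - {"hand": 0.85,"tx": 0.073,"ty": 0.387,"tz": 0.12,"spin": 0}
    - {"hand": 0.85,"tx": 0.073,"ty": 0.387,"tz": 0.12,"spin": 0}
    - {"hand": 0.85,"tx": 0.073,"ty": 0.387,"tz": 0.12,"spin": 0}

```text
time: 9.82
tcp_pos: [0.5736, 0.0577, 0.3496]
tcp_rot: [-2.274, -2.168, 0.001]
ft_force: [0.1, 0.5, -0.2]
finger_gap: 0.0724
gripper_force: 0.0
```

Run:
```python
from h import *
s=env.observe(); print(s["tcp_pos"],s["finger_gap"],s["ft_force"])
f=grab("wrist"); g=grab("top")
cv2.imwrite("pics/w4.png",cv2.cvtColor(np.hstack([cv2.resize(f["frame"],None,fx=.8,fy=.8),cv2.resize(g["frame"][110:270,320:460],None,fx=1.92,fy=1.92)]),cv2.COLOR_RGB2BGR))
P=cloud(g); S=P[(P[...,2]>.1)&(P[...,1]<-.25)&(P[...,1]>-.4)&(P[...,0]>.42)&(P[...,0]<.56)&(P[...,2]<.13)]; print("spout top on steel",len(S),S.mean(0),S[:,2].max())
```

```text
[0.5736453  0.05771357 0.3496381 ] 0.07240532227578751 [ 0.12479215  0.50237084 -0.24925006]
spout top on steel 107 [ 0.50184922 -0.325511    0.10572666] 0.12020573856261008
```

View pics/w4.png

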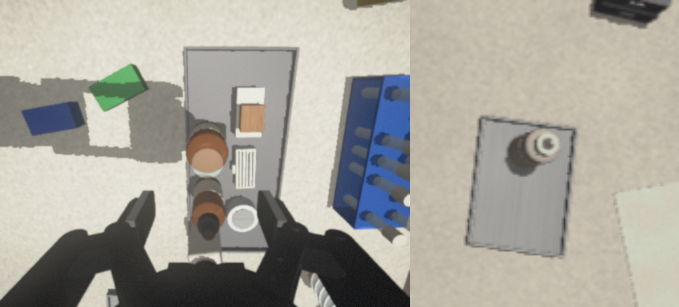

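The spout bottle stands on the steel tray (crop (545,145)). The stopper bottle, at (207,150) in the wrist half, has not moved. I descend and grip it.

Emit:
send_rows:
  targets:
    - {"hand": 0.85,"tx": 0,"ty": 0,"tz": -0.04,"spin": 0}
    - {"hand": 0.85,"tx": 0,"ty": 0,"tz": -0.07,"spin": 0}
    - {"hand": 0.85,"tx": 0,"ty": 0,"tz": -0.095,"spin": 0}
    - {"hand": 0.85,"tx": 0,"ty": 0,"tz": -0.112,"spin": 0}
    - {"hand": 0.85,"tx": 0,"ty": 0,"tz": -0.12,"spin": 0}
    - {"hand": 0.85,"tx": 0,"ty": 0,"tz": -0.12,"spin": 0}
    - {"hand": 0.4,"tx": 0,"ty": 0,"tz": -0.12,"spin": 0}
    - {"hand": 0.4,"tx": 0,"ty": 0,"tz": -0.12,"spin": 0}
    - {"hand": 0.4,"tx": 0,"ty": 0,"tz": -0.12,"spin": 0}
    - {"hand": 0.4,"tx": 0,"ty": 0,"tz": -0.12,"spin": 0}
    - {"hand": 0.4,"tx": 0,"ty": 0,"tz": -0.115,"spin": 0}
    - {"hand": 0.4,"tx": 0,"ty": 0,"tz": -0.1,"spin": 0}
    - {"hand": 0.4,"tx": 0,"ty": 0,"tz": -0.1,"spin": 0}
  grip_force: 35

```text
time: 11.55
tcp_pos: [0.5741, 0.0591, 0.251]
tcp_rot: [2.27, 2.169, 0.003]
ft_force: [0.8, 0.2, -1.5]
finger_gap: 0.0483
gripper_force: 36.7
```

Emit:
send_rows:
  targets:
    - {"hand": 0.4,"tx": 0,"ty": 0,"tz": 0.03,"spin": 0}
    - {"hand": 0.4,"tx": 0,"ty": 0,"tz": 0.07,"spin": 0}
    - {"hand": 0.4,"tx": 0,"ty": 0,"tz": 0.11,"spin": 0}
    - {"hand": 0.4,"tx": 0,"ty": 0,"tz": 0.14,"spin": 0}
    - {"hand": 0.4,"tx": -0.013,"ty": -0.03,"tz": 0.14,"spin": 0}
    - {"hand": 0.4,"tx": -0.035,"ty": -0.075,"tz": 0.14,"spin": 0}
    - {"hand": 0.4,"tx": -0.055,"ty": -0.12,"tz": 0.14,"spin": 0}
    - {"hand": 0.4,"tx": -0.076,"ty": -0.165,"tz": 0.14,"spin": 0}
    - {"hand": 0.4,"tx": -0.097,"ty": -0.21,"tz": 0.14,"spin": 0}
    - {"hand": 0.4,"tx": -0.118,"ty": -0.255,"tz": 0.14,"spin": 0}
    - {"hand": 0.4,"tx": -0.139,"ty": -0.3,"tz": 0.14,"spin": 0}
    - {"hand": 0.4,"tx": -0.158,"ty": -0.34,"tz": 0.14,"spin": 0}
    - {"hand": 0.4,"tx": -0.17,"ty": -0.365,"tz": 0.14,"spin": 0}
    - {"hand": 0.4,"tx": -0.1725,"ty": -0.373,"tz": 0.14,"spin": 0}
    - {"hand": 0.4,"tx": -0.1725,"ty": -0.373,"tz": 0.1,"spin": 0}
    - {"hand": 0.4,"tx": -0.1725,"ty": -0.373,"tz": 0.06,"spin": 0}
    - {"hand": 0.4,"tx": -0.1725,"ty": -0.373,"tz": 0.02,"spin": 0}
    - {"hand": 0.4,"tx": -0.1725,"ty": -0.373,"tz": -0.005,"spin": 0}
    - {"hand": 0.4,"tx": -0.1725,"ty": -0.373,"tz": -0.015,"spin": 0}
    - {"hand": 0.4,"tx": -0.1725,"ty": -0.373,"tz": -0.018,"spin": 0}

```text
time: 14.05
tcp_pos: [0.4016, -0.3135, 0.2316]
tcp_rot: [-2.271, -2.17, -0.0]
ft_force: [-0.4, -0.5, -1.3]
finger_gap: 0.0486
gripper_force: 36.9
```

Emit:
send_rows:
  targets:
    - {"hand": 0.4,"tx": 0,"ty": 0,"tz": -0.002,"spin": 0}
    - {"hand": 0.4,"tx": 0,"ty": 0,"tz": -0.002,"spin": 0}

```text
time: 14.3
tcp_pos: [0.4015, -0.314, 0.2309]
tcp_rot: [2.27, 2.168, -0.0]
ft_force: [0.0, 0.1, 1.7]
finger_gap: 0.0484
gripper_force: 37.2
```

Emit:
send_rows:
  targets:
    - {"hand": 0.8,"tx": 0,"ty": 0,"tz": 0,"spin": 0}
    - {"hand": 0.85,"tx": 0,"ty": 0,"tz": 0,"spin": 0}
    - {"hand": 0.85,"tx": 0,"ty": 0,"tz": 0,"spin": 0}
    - {"hand": 0.85,"tx": 0,"ty": 0,"tz": 0.02,"spin": 0}
    - {"hand": 0.85,"tx": 0,"ty": 0,"tz": 0.06,"spin": 0}
    - {"hand": 0.85,"tx": 0,"ty": 0,"tz": 0.11,"spin": 0}
    - {"hand": 0.85,"tx": 0.02,"ty": 0.04,"tz": 0.15,"spin": 0}
    - {"hand": 0.55,"tx": 0.2305,"ty": 0.406,"tz": 0.15,"spin": 0}
    - {"hand": 0.55,"tx": 0.2305,"ty": 0.406,"tz": 0.15,"spin": 0}
    - {"hand": 0.55,"tx": 0.2305,"ty": 0.406,"tz": 0.15,"spin": 0}
    - {"hand": 0.55,"tx": 0.2305,"ty": 0.406,"tz": 0.15,"spin": 0}
    - {"hand": 0.55,"tx": 0.2305,"ty": 0.406,"tz": 0.15,"spin": 0}
    - {"hand": 0.55,"tx": 0.2305,"ty": 0.406,"tz": 0.15,"spin": 0}
    - {"hand": 0.55,"tx": 0.2305,"ty": 0.406,"tz": 0.15,"spin": 0}
    - {"hand": 0.55,"tx": 0.2305,"ty": 0.406,"tz": 0.15,"spin": 0}
    - {"hand": 0.55,"tx": 0.2305,"ty": 0.406,"tz": 0.15,"spin": 0}
    - {"hand": 0.55,"tx": 0.2305,"ty": 0.406,"tz": 0.15,"spin": 0}

```text
time: 16.42
tcp_pos: [0.6311, 0.0908, 0.3796]
tcp_rot: [-2.273, -2.168, 0.002]
ft_force: [0.4, 0.5, 1.3]
finger_gap: 0.0471
gripper_force: 0.0
```

Run:
```python
from h import *
s=env.observe(); print(s["tcp_pos"],s["tcp_rot"],s["finger_gap"],s["ft_force"])
f=grab("wrist"); g=grab("top")
cv2.imwrite("pics/w5.png",cv2.cvtColor(np.hstack([cv2.resize(f["frame"],None,fx=.8,fy=.8),cv2.resize(g["frame"][110:270,320:460],None,fx=1.92,fy=1.92)]),cv2.COLOR_RGB2BGR))
P=cloud(g)
for x0,x1 in((.45,.56),(.35,.45)):
    S=P[(P[...,2]>.1)&(P[...,1]<-.25)&(P[...,1]>-.4)&(P[...,0]>x0)&(P[...,0]<x1)&(P[...,2]<.13)]; print("steel",len(S),S.mean(0),S[:,2].max())
# finger tips in tool coordinates
Q=cloud(f).reshape(-1,3); ok=f["range_z"].reshape(-1)>0
R=Ro.from_rotvec(s["tcp_rot"]).as_matrix(); T=(Q-s["tcp_pos"])@R
for sg in(-1,1):
    S=T[ok&(T[:,1]*sg>.01)&(T[:,1]*sg<.06)&(abs(T[:,0])<.03)&(T[:,2]>.1)&(T[:,2]<.2)]; print("tip",sg,len(S),np.round(np.percentile(S,[1,50,99],axis=0),4).tolist())
W=Q[ok]
for m,z0,z1 in(("small",.046,.062),("long",.022,.036)):
    S=W[(W[:,0]>.608)&(W[:,0]<.665)&(W[:,1]>.05)&(W[:,1]<.14)&(W[:,2]>z0)&(W[:,2]<z1)]
    r=cv2.minAreaRect(S[:,:2].astype(np.float32)*1000); print(m,len(S),np.round(r[0],1),np.round(r[1],1),round(r[2],1),np.median(S[:,2]))
```

```text
[0.63114371 0.09080454 0.37957541] [-2.27320445e+00 -2.16760400e+00  1.57666797e-03] 0.04712709418382961 [0.37829297 0.47033827 1.28373375]
steel 108 [ 0.50127631 -0.32595708  0.10561867] 0.12239295541874351
steel 146 [ 0.40258519 -0.31175937  0.11572485] 0.12032836024892724
tip -1 7537 [[-0.0117, -0.0586, 0.1002], [0.0092, -0.0436, 0.1155], [0.0168, -0.0189, 0.1649]]
tip 1 7547 [[-0.0118, 0.0176, 0.1002], [0.0094, 0.0423, 0.1155], [0.0168, 0.0575, 0.1653]]
small 769 [632.3  92. ] [33.7 29.1] 87.7 0.051907896169494205
long 806 [632.7  95.6] [66.2 35.5] 88.3 0.02994376407529431
```

View pics/w5.png

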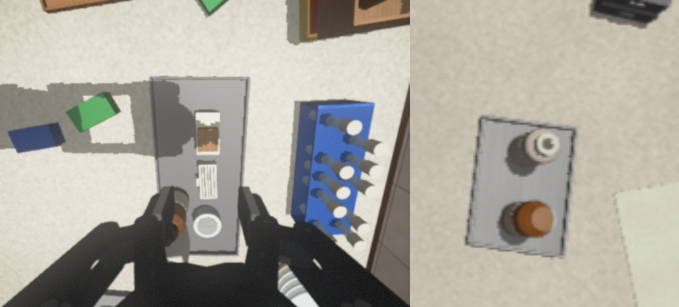

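Both cleared bottles stand on the steel tray. The tips measure 0.166 m ahead of the TCP at this opening, and the boxes have not moved. I grip the small box next.

Emit:
send_rows:
  targets:
    - {"hand": 0.55,"tx": 0.0005,"ty": 0,"tz": -0.05,"spin": 0}
    - {"hand": 0.55,"tx": 0.0005,"ty": 0,"tz": -0.1,"spin": 0}
    - {"hand": 0.55,"tx": 0.0005,"ty": 0,"tz": -0.135,"spin": 0}
    - {"hand": 0.55,"tx": 0.0005,"ty": 0,"tz": -0.16,"spin": 0}
    - {"hand": 0.55,"tx": 0.0005,"ty": 0,"tz": -0.172,"spin": 0}
    - {"hand": 0.55,"tx": 0.0005,"ty": 0,"tz": -0.176,"spin": 0}
    - {"hand": 0.55,"tx": 0.0005,"ty": 0,"tz": -0.176,"spin": 0}
    - {"hand": 0.25,"tx": 0.0005,"ty": 0,"tz": -0.176,"spin": 0}
    - {"hand": 0.25,"tx": 0.0005,"ty": 0,"tz": -0.176,"spin": 0}
    - {"hand": 0.25,"tx": 0.0005,"ty": 0,"tz": -0.176,"spin": 0}
    - {"hand": 0.25,"tx": 0.0005,"ty": 0,"tz": -0.176,"spin": 0}
    - {"hand": 0.25,"tx": 0.0005,"ty": 0,"tz": -0.17,"spin": 0}
    - {"hand": 0.25,"tx": 0.0005,"ty": 0,"tz": -0.15,"spin": 0}
    - {"hand": 0.25,"tx": 0.0005,"ty": 0,"tz": -0.12,"spin": 0}
    - {"hand": 0.25,"tx": 0.0005,"ty": 0,"tz": -0.12,"spin": 0}
  grip_force: 20

```text
time: 18.4
tcp_pos: [0.6333, 0.0922, 0.2631]
tcp_rot: [2.268, 2.167, 0.007]
ft_force: [0.5, -0.1, -0.5]
finger_gap: 0.0294
gripper_force: 22.5
```

Emit:
send_rows:
  targets:
    - {"hand": 0.25,"tx": 0,"ty": 0,"tz": 0.04,"spin": 0}
    - {"hand": 0.25,"tx": -0.03,"ty": -0.01,"tz": 0.05,"spin": 0}
    - {"hand": 0.25,"tx": -0.08,"ty": -0.035,"tz": 0.05,"spin": 0}
    - {"hand": 0.25,"tx": -0.13,"ty": -0.06,"tz": 0.05,"spin": 0}
    - {"hand": 0.25,"tx": -0.17,"ty": -0.08,"tz": 0.03,"spin": 0}
    - {"hand": 0.25,"tx": -0.1925,"ty": -0.092,"tz": 0.0,"spin": 0}
    - {"hand": 0.25,"tx": -0.1925,"ty": -0.092,"tz": -0.04,"spin": 0}
    - {"hand": 0.25,"tx": -0.1925,"ty": -0.092,"tz": -0.065,"spin": 0}
    - {"hand": 0.25,"tx": -0.1925,"ty": -0.092,"tz": -0.08,"spin": 0}
    - {"hand": 0.25,"tx": -0.1925,"ty": -0.092,"tz": -0.084,"spin": 0}
    - {"hand": 0.25,"tx": -0.1925,"ty": -0.092,"tz": -0.086,"spin": 0}

```text
time: 19.77
tcp_pos: [0.4391, 0.0003, 0.1748]
tcp_rot: [-2.271, -2.17, 0.001]
ft_force: [-3.1, -0.8, 28.5]
finger_gap: 0.0297
gripper_force: 25.8
```

Emit:
send_rows:
  targets:
    - {"hand": 0.25,"tx": 0,"ty": 0,"tz": 0.002,"spin": 0}
    - {"hand": 0.5,"tx": 0,"ty": 0,"tz": 0.003,"spin": 0}
    - {"hand": 0.5,"tx": 0,"ty": 0,"tz": 0.003,"spin": 0}
    - {"hand": 0.5,"tx": 0,"ty": 0,"tz": 0.02,"spin": 0}
    - {"hand": 0.6,"tx": 0,"ty": 0,"tz": 0.06,"spin": 0}
    - {"hand": 0.6,"tx": 0,"ty": 0,"tz": 0.11,"spin": 0}
    - {"hand": 0.6,"tx": 0.03,"ty": 0.02,"tz": 0.15,"spin": 0}
    - {"hand": 0.6,"tx": 0.08,"ty": 0.045,"tz": 0.17,"spin": 0}
    - {"hand": 0.6,"tx": 0.13,"ty": 0.067,"tz": 0.17,"spin": 0}
    - {"hand": 0.6,"tx": 0.18,"ty": 0.09,"tz": 0.17,"spin": 0}
    - {"hand": 0.6,"tx": 0.1923,"ty": 0.0957,"tz": 0.17,"spin": 0.001}
    - {"hand": 0.6,"tx": 0.1923,"ty": 0.0957,"tz": 0.17,"spin": 0.001}

```text
time: 21.28
tcp_pos: [0.6318, 0.0961, 0.3429]
tcp_rot: [-2.263, -2.177, 0.002]
ft_force: [-0.9, -0.1, -0.2]
finger_gap: 0.0509
gripper_force: 0.0
```

Run:
```python
from h import *
s=env.observe(); print(s["tcp_pos"],s["tcp_rot"],s["finger_gap"],s["ft_force"])
f=grab("wrist"); g=grab("side"); np.save("w6.npy",f,allow_pickle=True)
cv2.imwrite("pics/w6.png",cv2.cvtColor(np.hstack([cv2.resize(f["frame"],None,fx=.8,fy=.8),cv2.resize(g["frame"][130:340,140:360],None,fx=1.5,fy=1.5)[:307]]),cv2.COLOR_RGB2BGR))
W=cloud(f)[f["range_z"]>0]
for m,x0,x1,y0,y1,z0,z1 in(("long",.6,.665,.05,.14,.022,.036),("small",.40,.48,-.04,.04,.012,.03)):
    S=W[(W[:,0]>x0)&(W[:,0]<x1)&(W[:,1]>y0)&(W[:,1]<y1)&(W[:,2]>z0)&(W[:,2]<z1)]
    if len(S)>20: r=cv2.minAreaRect(S[:,:2].astype(np.float32)*1000); print(m,len(S),np.round(r[0],1),np.round(r[1],1),round(r[2],1),np.median(S[:,2]))
```

```text
[0.63175384 0.09607931 0.34286495] [-2.26314029 -2.1771267   0.00244997] 0.05094249646470762 [-0.91832949 -0.12572955 -0.16939192]
long 1953 [632.9  95.6] [66.4 36. ] 88.0 0.029949983055326646
small 744 [4.395e+02 3.000e-01] [34.2 30.9] 87.6 0.021841916062645184
```

View pics/w6.png

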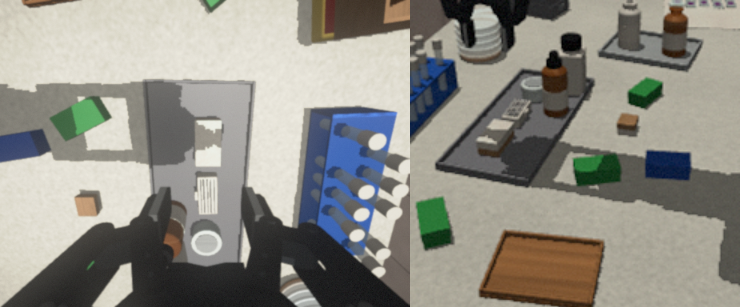

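The long box is alone at (208,142) in the wrist half, and the small box lies on the bench at (88,205). I grip the long box.

Emit:
send_rows:
  targets:
    - {"hand": 0.6,"tx": 0.0005,"ty": 0,"tz": -0.05,"spin": 0}
    - {"hand": 0.6,"tx": 0.0005,"ty": 0,"tz": -0.1,"spin": 0}
    - {"hand": 0.6,"tx": 0.0005,"ty": 0,"tz": -0.135,"spin": 0}
    - {"hand": 0.6,"tx": 0.0005,"ty": 0,"tz": -0.155,"spin": 0}
    - {"hand": 0.6,"tx": 0.0005,"ty": 0,"tz": -0.163,"spin": 0}
    - {"hand": 0.6,"tx": 0.0005,"ty": 0,"tz": -0.165,"spin": 0}
    - {"hand": 0.6,"tx": 0.0005,"ty": 0,"tz": -0.165,"spin": 0}
    - {"hand": 0.3,"tx": 0.0005,"ty": 0,"tz": -0.165,"spin": 0}
    - {"hand": 0.3,"tx": 0.0005,"ty": 0,"tz": -0.165,"spin": 0}
    - {"hand": 0.3,"tx": 0.0005,"ty": 0,"tz": -0.165,"spin": 0}
    - {"hand": 0.3,"tx": 0.0005,"ty": 0,"tz": -0.165,"spin": 0}
    - {"hand": 0.3,"tx": 0.0005,"ty": 0,"tz": -0.16,"spin": 0}
    - {"hand": 0.3,"tx": 0.0005,"ty": 0,"tz": -0.14,"spin": 0}
    - {"hand": 0.3,"tx": 0.0005,"ty": 0,"tz": -0.1,"spin": 0}
    - {"hand": 0.3,"tx": 0.0005,"ty": 0,"tz": -0.06,"spin": 0}
    - {"hand": 0.3,"tx": 0.0005,"ty": 0,"tz": -0.06,"spin": 0}
  grip_force: 30

```text
time: 23.38
tcp_pos: [0.6338, 0.0959, 0.2885]
tcp_rot: [2.26, 2.173, 0.01]
ft_force: [1.2, -0.6, -1.2]
finger_gap: 0.0355
gripper_force: 30.8
```

Run:
```python
from h import *
f=np.load("top0.npy",allow_pickle=True).item()
hsv=cv2.cvtColor(f["frame"],cv2.COLOR_RGB2HSV); m=((hsv[...,0]<20)&(hsv[...,1]>90)).astype(np.uint8); m[:,:110]=0;m[:,185:]=0;m[:165]=0;m[240:]=0
c=max(cv2.findContours(m,0,2)[0],key=cv2.contourArea)[:,0]
Q=np.array([ray(f,u,v,.012)[:2] for u,v in c]); r=cv2.minAreaRect(Q.astype(np.float32)*1000); print(np.round(r[0],1),np.round(r[1],1),r[2])
```

```text
[478.7 326.9] [129.8 100.4] 5.063333511352539
```

Emit:
send_rows:
  targets:
    - {"hand": 0.3,"tx": -0.02,"ty": 0.03,"tz": 0.01,"spin": 0.005}
    - {"hand": 0.3,"tx": -0.05,"ty": 0.075,"tz": 0.01,"spin": 0.01}
    - {"hand": 0.3,"tx": -0.08,"ty": 0.12,"tz": 0.01,"spin": 0.015}
    - {"hand": 0.3,"tx": -0.11,"ty": 0.165,"tz": 0.01,"spin": 0.02}
    - {"hand": 0.3,"tx": -0.135,"ty": 0.205,"tz": 0.01,"spin": 0.02}
    - {"hand": 0.3,"tx": -0.1543,"ty": 0.2313,"tz": 0,"spin": 0.02}
    - {"hand": 0.3,"tx": -0.1543,"ty": 0.2313,"tz": -0.04,"spin": 0.02}
    - {"hand": 0.3,"tx": -0.1543,"ty": 0.2313,"tz": -0.075,"spin": 0.02}
    - {"hand": 0.3,"tx": -0.1543,"ty": 0.2313,"tz": -0.095,"spin": 0.02}
    - {"hand": 0.3,"tx": -0.1543,"ty": 0.2313,"tz": -0.101,"spin": 0.02}
    - {"hand": 0.3,"tx": -0.1543,"ty": 0.2313,"tz": -0.103,"spin": 0.02}
    - {"hand": 0.3,"tx": -0.1543,"ty": 0.2313,"tz": -0.104,"spin": 0.02}

```text
time: 24.88
tcp_pos: [0.4785, 0.3272, 0.1804]
tcp_rot: [2.124, 2.314, 0.002]
ft_force: [0.2, -0.3, -0.6]
finger_gap: 0.0353
gripper_force: 30.8
```

Emit:
send_rows:
  targets:
    - {"hand": 0.3,"tx": 0,"ty": 0,"tz": -0.001,"spin": 0}
    - {"hand": 0.3,"tx": 0,"ty": 0,"tz": -0.002,"spin": 0}
    - {"hand": 0.55,"tx": 0,"ty": 0,"tz": -0.001,"spin": 0}
    - {"hand": 0.55,"tx": 0,"ty": 0,"tz": -0.001,"spin": 0}
    - {"hand": 0.55,"tx": 0,"ty": 0,"tz": 0.02,"spin": 0}
    - {"hand": 0.55,"tx": 0,"ty": 0,"tz": 0.06,"spin": 0}
    - {"hand": 0.55,"tx": 0,"ty": 0,"tz": 0.12,"spin": 0}
    - {"hand": 0.55,"tx": 0,"ty": -0.05,"tz": 0.14,"spin": -0.01}
    - {"hand": 0.55,"tx": -0.039,"ty": -0.3267,"tz": 0.12,"spin": -0.021}
    - {"hand": 0.55,"tx": -0.039,"ty": -0.3267,"tz": 0.12,"spin": -0.021}
    - {"hand": 0.55,"tx": -0.039,"ty": -0.3267,"tz": 0.12,"spin": -0.021}
    - {"hand": 0.55,"tx": -0.039,"ty": -0.3267,"tz": 0.12,"spin": -0.021}
    - {"hand": 0.55,"tx": -0.039,"ty": -0.3267,"tz": 0.12,"spin": -0.021}
    - {"hand": 0.55,"tx": -0.039,"ty": -0.3267,"tz": 0.12,"spin": -0.021}
    - {"hand": 0.55,"tx": -0.039,"ty": -0.3267,"tz": 0.12,"spin": -0.021}
    - {"hand": 0.55,"tx": -0.039,"ty": -0.3267,"tz": 0.12,"spin": -0.021}

```text
time: 26.88
tcp_pos: [0.4392, 0.0015, 0.2998]
tcp_rot: [2.27, 2.172, 0.0]
ft_force: [0.3, 0.1, -0.1]
finger_gap: 0.047
gripper_force: 0.0
```

Run:
```python
from h import *
s=env.observe(); print(s["tcp_pos"],s["tcp_rot"],s["finger_gap"],s["ft_force"])
f=grab("wrist"); g=grab("top"); h=grab("side")
cv2.imwrite("pics/w7.png",cv2.cvtColor(np.hstack([cv2.resize(g["frame"][100:250,110:290],None,fx=2,fy=2),cv2.resize(h["frame"][130:340,140:360],None,fx=1.428,fy=1.428)[:300]]),cv2.COLOR_RGB2BGR))
for n,F,x0,x1,y0,y1,z0,z1 in(("long",g,.42,.54,.26,.39,.022,.038),("small",f,.40,.48,-.04,.04,.012,.03)):
    W=cloud(F)[F["range_z"]>0]
    S=W[(W[:,0]>x0)&(W[:,0]<x1)&(W[:,1]>y0)&(W[:,1]<y1)&(W[:,2]>z0)&(W[:,2]<z1)]
    if len(S)>20: r=cv2.minAreaRect(S[:,:2].astype(np.float32)*1000); print(n,len(S),np.round(r[0],1),np.round(r[1],1),round(r[2],1),np.median(S[:,2]))
```

```text
[0.43924623 0.00148705 0.29977572] [2.26972081e+00 2.17205259e+00 2.82790408e-04] 0.046951275653868446 [ 0.25933678  0.13777899 -0.08024854]
long 323 [479.7 327.4] [36.1 66.6] 5.1 0.029836160243473908
small 1071 [4.389e+02 1.000e-01] [34.  29.5] 88.0 0.021838214259335242
```

View pics/w7.png

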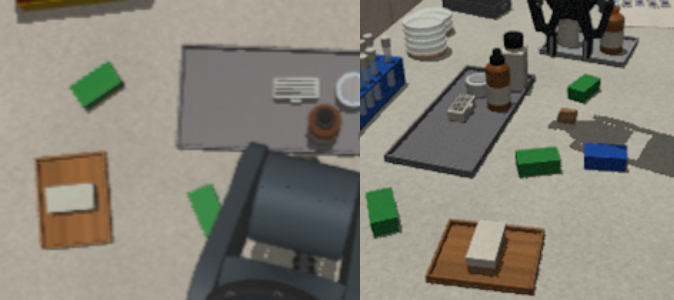

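The long box lies flat and centred in the wooden tray (crop (70,198)), top at z = 0.030, and the small box is where I put it. I take the small box to the gap.

Emit:
send_rows:
  targets:
    - {"hand": 0.55,"tx": -0.0003,"ty": 0,"tz": -0.04,"spin": 0}
    - {"hand": 0.55,"tx": -0.0003,"ty": 0,"tz": -0.08,"spin": 0}
    - {"hand": 0.55,"tx": -0.0003,"ty": 0,"tz": -0.11,"spin": 0}
    - {"hand": 0.55,"tx": -0.0003,"ty": 0,"tz": -0.12,"spin": 0}
    - {"hand": 0.55,"tx": -0.0003,"ty": 0,"tz": -0.122,"spin": 0}
    - {"hand": 0.55,"tx": -0.0003,"ty": 0,"tz": -0.122,"spin": 0}
    - {"hand": 0.25,"tx": -0.0003,"ty": 0,"tz": -0.122,"spin": 0}
    - {"hand": 0.25,"tx": -0.0003,"ty": 0,"tz": -0.122,"spin": 0}
    - {"hand": 0.25,"tx": -0.0003,"ty": 0,"tz": -0.122,"spin": 0}
    - {"hand": 0.25,"tx": -0.0003,"ty": 0,"tz": -0.122,"spin": 0}
    - {"hand": 0.25,"tx": -0.0003,"ty": 0,"tz": -0.115,"spin": 0}
    - {"hand": 0.25,"tx": -0.0003,"ty": 0,"tz": -0.08,"spin": 0}
    - {"hand": 0.25,"tx": 0,"ty": 0,"tz": -0.03,"spin": 0}
    - {"hand": 0.25,"tx": 0.03,"ty": 0.015,"tz": 0,"spin": 0}
    - {"hand": 0.25,"tx": 0.08,"ty": 0.04,"tz": 0.01,"spin": 0}
    - {"hand": 0.25,"tx": 0.13,"ty": 0.065,"tz": 0.01,"spin": 0}
    - {"hand": 0.25,"tx": 0.175,"ty": 0.085,"tz": 0,"spin": 0}
    - {"hand": 0.25,"tx": 0.1927,"ty": 0.0915,"tz": -0.03,"spin": 0}
    - {"hand": 0.25,"tx": 0.1927,"ty": 0.0915,"tz": -0.07,"spin": 0}
    - {"hand": 0.25,"tx": 0.1927,"ty": 0.0915,"tz": -0.1,"spin": 0}
  grip_force: 20

```text
time: 29.52
tcp_pos: [0.6313, 0.0922, 0.1982]
tcp_rot: [-2.27, -2.169, 0.002]
ft_force: [-0.5, 0.3, -0.8]
finger_gap: 0.0297
gripper_force: 21.3
```

Emit:
send_rows:
  targets:
    - {"hand": 0.25,"tx": 0,"ty": 0,"tz": -0.01,"spin": 0}
    - {"hand": 0.25,"tx": 0,"ty": 0,"tz": -0.015,"spin": 0}
    - {"hand": 0.25,"tx": 0,"ty": 0,"tz": -0.017,"spin": 0}
    - {"hand": 0.25,"tx": 0,"ty": 0,"tz": -0.018,"spin": 0}

```text
time: 30.02
tcp_pos: [0.6323, 0.0919, 0.1829]
tcp_rot: [2.271, 2.169, 0.002]
ft_force: [-0.3, -0.5, 0.1]
finger_gap: 0.0294
gripper_force: 21.3
```

Emit:
send_rows:
  targets:
    - {"hand": 0.25,"tx": 0,"ty": 0,"tz": -0.002,"spin": 0}
    - {"hand": 0.25,"tx": 0,"ty": 0,"tz": -0.002,"spin": 0}
    - {"hand": 0.5,"tx": 0,"ty": 0,"tz": -0.001,"spin": 0}
    - {"hand": 0.5,"tx": 0,"ty": 0,"tz": 0,"spin": 0}
    - {"hand": 0.5,"tx": 0,"ty": 0,"tz": 0.02,"spin": 0}
    - {"hand": 0.5,"tx": 0,"ty": 0,"tz": 0.06,"spin": 0}
    - {"hand": 0.7,"tx": 0,"ty": 0,"tz": 0.12,"spin": 0}
    - {"hand": 0.85,"tx": 0,"ty": 0,"tz": 0.18,"spin": 0}
    - {"hand": 0.85,"tx": 0,"ty": 0,"tz": 0.18,"spin": 0}

```text
time: 31.15
tcp_pos: [0.6335, 0.092, 0.3692]
tcp_rot: [2.264, 2.163, 0.016]
ft_force: [0.6, -0.1, 0.1]
finger_gap: 0.0726
gripper_force: 0.0
```

Run:
```python
from h import *
s=env.observe(); print(s["tcp_pos"],s["tcp_rot"],s["finger_gap"],s["ft_force"])
f=grab("wrist"); W=cloud(f)[f["range_z"]>0]
for n,x0,x1,y0,y1,z0,z1 in(("small",.6,.67,.06,.13,.015,.036),("mailer",.60,.665,-.03,.048,.018,.034)):
    S=W[(W[:,0]>x0)&(W[:,0]<x1)&(W[:,1]>y0)&(W[:,1]<y1)&(W[:,2]>z0)&(W[:,2]<z1)]
    if len(S)>20: r=cv2.minAreaRect(S[:,:2].astype(np.float32)*1000); print(n,len(S),np.round(r[0],1),np.round(r[1],1),round(r[2],1),np.median(S[:,2]))
```

```text
[0.63354527 0.09201188 0.36923154] [2.26408486 2.16309109 0.01584898] 0.07262662105274625 [ 0.56090174 -0.10856083  0.08656915]
small 715 [631.9  91.1] [34.8 29.7] 88.0 0.025969321104956644
mailer 1078 [627.   12.6] [64.5 34.1] 87.8 0.024082777595192617
```

The small box lies on the tray floor (top at z = 0.026) directly under its old place. Next I fetch the stopper bottle.

Emit:
send_rows:
  targets:
    - {"hand": 0.85,"tx": -0.2305,"ty": -0.406,"tz": 0,"spin": 0}
    - {"hand": 0.85,"tx": -0.2305,"ty": -0.406,"tz": 0,"spin": 0}
    - {"hand": 0.85,"tx": -0.2305,"ty": -0.406,"tz": 0,"spin": 0}
    - {"hand": 0.85,"tx": -0.2305,"ty": -0.406,"tz": 0,"spin": 0}
    - {"hand": 0.85,"tx": -0.2305,"ty": -0.406,"tz": 0,"spin": 0}
    - {"hand": 0.85,"tx": -0.2305,"ty": -0.406,"tz": 0,"spin": 0}
    - {"hand": 0.85,"tx": -0.2305,"ty": -0.406,"tz": 0,"spin": 0}
    - {"hand": 0.85,"tx": -0.2305,"ty": -0.406,"tz": 0,"spin": 0}
    - {"hand": 0.85,"tx": -0.2305,"ty": -0.406,"tz": 0,"spin": 0}
    - {"hand": 0.85,"tx": -0.2305,"ty": -0.406,"tz": 0,"spin": 0}
    - {"hand": 0.85,"tx": -0.2305,"ty": -0.406,"tz": -0.04,"spin": 0}
    - {"hand": 0.85,"tx": -0.2305,"ty": -0.406,"tz": -0.08,"spin": 0}
    - {"hand": 0.85,"tx": -0.2305,"ty": -0.406,"tz": -0.11,"spin": 0}
    - {"hand": 0.85,"tx": -0.2305,"ty": -0.406,"tz": -0.126,"spin": 0}
    - {"hand": 0.85,"tx": -0.2305,"ty": -0.406,"tz": -0.131,"spin": 0}
    - {"hand": 0.85,"tx": -0.2305,"ty": -0.406,"tz": -0.131,"spin": 0}

```text
time: 33.2
tcp_pos: [0.4018, -0.3139, 0.2311]
tcp_rot: [2.271, 2.17, -0.0]
ft_force: [-0.1, 0.8, -0.4]
finger_gap: 0.0729
gripper_force: 0.0
```

Emit:
send_rows:
  targets:
    - {"hand": 0.4,"tx": 0,"ty": 0,"tz": 0,"spin": 0}
    - {"hand": 0.4,"tx": 0,"ty": 0,"tz": 0,"spin": 0}
    - {"hand": 0.4,"tx": 0,"ty": 0,"tz": 0,"spin": 0}
    - {"hand": 0.4,"tx": 0,"ty": 0,"tz": 0,"spin": 0}
    - {"hand": 0.4,"tx": 0,"ty": 0,"tz": 0.005,"spin": 0}
    - {"hand": 0.4,"tx": 0,"ty": 0,"tz": 0.02,"spin": 0}
    - {"hand": 0.4,"tx": 0,"ty": 0,"tz": 0.02,"spin": 0}
  grip_force: 35

```text
time: 34.08
tcp_pos: [0.4017, -0.3144, 0.252]
tcp_rot: [2.27, 2.168, -0.0]
ft_force: [1.3, -0.6, -1.9]
finger_gap: 0.0487
gripper_force: 36.7
```

Emit:
send_rows:
  targets:
    - {"hand": 0.4,"tx": 0,"ty": 0,"tz": 0.03,"spin": 0}
    - {"hand": 0.4,"tx": 0,"ty": 0,"tz": 0.08,"spin": 0}
    - {"hand": 0.4,"tx": 0,"ty": 0,"tz": 0.12,"spin": 0}
    - {"hand": 0.4,"tx": 0,"ty": 0,"tz": 0.14,"spin": 0}
    - {"hand": 0.4,"tx": 0.013,"ty": 0.03,"tz": 0.14,"spin": 0}
    - {"hand": 0.4,"tx": 0.035,"ty": 0.075,"tz": 0.14,"spin": 0}
    - {"hand": 0.4,"tx": 0.055,"ty": 0.12,"tz": 0.14,"spin": 0}
    - {"hand": 0.4,"tx": 0.076,"ty": 0.165,"tz": 0.14,"spin": 0}
    - {"hand": 0.4,"tx": 0.097,"ty": 0.21,"tz": 0.14,"spin": 0}
    - {"hand": 0.4,"tx": 0.118,"ty": 0.255,"tz": 0.14,"spin": 0}
    - {"hand": 0.4,"tx": 0.139,"ty": 0.3,"tz": 0.14,"spin": 0}
    - {"hand": 0.4,"tx": 0.158,"ty": 0.34,"tz": 0.14,"spin": 0}
    - {"hand": 0.4,"tx": 0.17,"ty": 0.365,"tz": 0.14,"spin": 0}
    - {"hand": 0.4,"tx": 0.1725,"ty": 0.373,"tz": 0.14,"spin": 0}
    - {"hand": 0.4,"tx": 0.1725,"ty": 0.373,"tz": 0.1,"spin": 0}
    - {"hand": 0.4,"tx": 0.1725,"ty": 0.373,"tz": 0.06,"spin": 0}
    - {"hand": 0.4,"tx": 0.1725,"ty": 0.373,"tz": 0.02,"spin": 0}
    - {"hand": 0.4,"tx": 0.1725,"ty": 0.373,"tz": -0.005,"spin": 0}
    - {"hand": 0.4,"tx": 0.1725,"ty": 0.373,"tz": -0.015,"spin": 0}
    - {"hand": 0.4,"tx": 0.1725,"ty": 0.373,"tz": -0.018,"spin": 0}

```text
time: 36.58
tcp_pos: [0.5737, 0.0584, 0.2325]
tcp_rot: [-2.272, -2.169, 0.001]
ft_force: [-0.1, -0.8, -1.0]
finger_gap: 0.0486
gripper_force: 38.5
```

Emit:
send_rows:
  targets:
    - {"hand": 0.4,"tx": 0,"ty": 0,"tz": -0.002,"spin": 0}
    - {"hand": 0.4,"tx": 0,"ty": 0,"tz": -0.002,"spin": 0}

```text
time: 36.83
tcp_pos: [0.574, 0.0589, 0.2319]
tcp_rot: [2.271, 2.169, 0.001]
ft_force: [-2.2, -1.0, 2.6]
finger_gap: 0.0487
gripper_force: 38.8
```

Contact at the right height. I release it and go to the spout bottle.

Emit:
send_rows:
  targets:
    - {"hand": 0.8,"tx": 0,"ty": 0,"tz": 0,"spin": 0}
    - {"hand": 0.85,"tx": 0,"ty": 0,"tz": 0,"spin": 0}
    - {"hand": 0.85,"tx": 0,"ty": 0,"tz": 0,"spin": 0}
    - {"hand": 0.85,"tx": 0,"ty": 0,"tz": 0.02,"spin": 0}
    - {"hand": 0.85,"tx": 0,"ty": 0,"tz": 0.06,"spin": 0}
    - {"hand": 0.85,"tx": 0,"ty": 0,"tz": 0.11,"spin": 0}
    - {"hand": 0.85,"tx": 0,"ty": 0,"tz": 0.14,"spin": 0}
    - {"hand": 0.85,"tx": -0.073,"ty": -0.387,"tz": 0.14,"spin": 0}
    - {"hand": 0.85,"tx": -0.073,"ty": -0.387,"tz": 0.14,"spin": 0}
    - {"hand": 0.85,"tx": -0.073,"ty": -0.387,"tz": 0.14,"spin": 0}
    - {"hand": 0.85,"tx": -0.073,"ty": -0.387,"tz": 0.14,"spin": 0}
    - {"hand": 0.85,"tx": -0.073,"ty": -0.387,"tz": 0.14,"spin": 0}
    - {"hand": 0.85,"tx": -0.073,"ty": -0.387,"tz": 0.14,"spin": 0}
    - {"hand": 0.85,"tx": -0.073,"ty": -0.387,"tz": 0.14,"spin": 0}
    - {"hand": 0.85,"tx": -0.073,"ty": -0.387,"tz": 0.14,"spin": 0}
    - {"hand": 0.85,"tx": -0.073,"ty": -0.387,"tz": 0.1,"spin": 0}
    - {"hand": 0.85,"tx": -0.073,"ty": -0.387,"tz": 0.05,"spin": 0}
    - {"hand": 0.85,"tx": -0.073,"ty": -0.387,"tz": 0.015,"spin": 0}
    - {"hand": 0.85,"tx": -0.073,"ty": -0.387,"tz": 0.0,"spin": 0}
    - {"hand": 0.85,"tx": -0.073,"ty": -0.387,"tz": 0.0,"spin": 0}

```text
time: 39.33
tcp_pos: [0.5012, -0.3266, 0.2302]
tcp_rot: [-2.268, -2.17, -0.0]
ft_force: [-0.0, -0.3, 0.7]
finger_gap: 0.0723
gripper_force: 0.0
```

Emit:
send_rows:
  targets:
    - {"hand": 0.4,"tx": 0,"ty": 0,"tz": 0,"spin": 0}
    - {"hand": 0.4,"tx": 0,"ty": 0,"tz": 0,"spin": 0}
    - {"hand": 0.4,"tx": 0,"ty": 0,"tz": 0,"spin": 0}
    - {"hand": 0.4,"tx": 0,"ty": 0,"tz": 0,"spin": 0}
    - {"hand": 0.4,"tx": 0,"ty": 0,"tz": 0.005,"spin": 0}
    - {"hand": 0.4,"tx": 0,"ty": 0,"tz": 0.02,"spin": 0}
    - {"hand": 0.4,"tx": 0,"ty": 0,"tz": 0.02,"spin": 0}
  grip_force: 30

```text
time: 40.2
tcp_pos: [0.5013, -0.3286, 0.2523]
tcp_rot: [2.27, 2.168, 0.0]
ft_force: [-0.4, 0.1, -0.7]
finger_gap: 0.0467
gripper_force: 31.1
```

Emit:
send_rows:
  targets:
    - {"hand": 0.4,"tx": 0,"ty": 0,"tz": 0.03,"spin": 0}
    - {"hand": 0.4,"tx": 0,"ty": 0,"tz": 0.08,"spin": 0}
    - {"hand": 0.4,"tx": 0,"ty": 0,"tz": 0.12,"spin": 0}
    - {"hand": 0.4,"tx": 0,"ty": 0,"tz": 0.14,"spin": 0}
    - {"hand": 0.4,"tx": 0.005,"ty": 0.03,"tz": 0.14,"spin": 0}
    - {"hand": 0.4,"tx": 0.015,"ty": 0.08,"tz": 0.14,"spin": 0}
    - {"hand": 0.4,"tx": 0.023,"ty": 0.13,"tz": 0.14,"spin": 0}
    - {"hand": 0.4,"tx": 0.032,"ty": 0.18,"tz": 0.14,"spin": 0}
    - {"hand": 0.4,"tx": 0.04,"ty": 0.23,"tz": 0.14,"spin": 0}
    - {"hand": 0.4,"tx": 0.048,"ty": 0.28,"tz": 0.14,"spin": 0}
    - {"hand": 0.4,"tx": 0.057,"ty": 0.33,"tz": 0.14,"spin": 0}
    - {"hand": 0.4,"tx": 0.065,"ty": 0.38,"tz": 0.14,"spin": 0}
    - {"hand": 0.4,"tx": 0.073,"ty": 0.43,"tz": 0.14,"spin": 0}
    - {"hand": 0.4,"tx": 0.078,"ty": 0.46,"tz": 0.14,"spin": 0}
    - {"hand": 0.4,"tx": 0.078,"ty": 0.4705,"tz": 0.14,"spin": 0}
    - {"hand": 0.4,"tx": 0.078,"ty": 0.4705,"tz": 0.1,"spin": 0}
    - {"hand": 0.4,"tx": 0.078,"ty": 0.4705,"tz": 0.06,"spin": 0}
    - {"hand": 0.4,"tx": 0.078,"ty": 0.4705,"tz": 0.02,"spin": 0}
    - {"hand": 0.4,"tx": 0.078,"ty": 0.4705,"tz": -0.005,"spin": 0}
    - {"hand": 0.4,"tx": 0.078,"ty": 0.4705,"tz": -0.015,"spin": 0}

```text
time: 42.7
tcp_pos: [0.5785, 0.1413, 0.2341]
tcp_rot: [-2.272, -2.167, 0.004]
ft_force: [0.3, 0.0, -1.4]
finger_gap: 0.0466
gripper_force: 31.4
```

Emit:
send_rows:
  targets:
    - {"hand": 0.4,"tx": 0,"ty": 0,"tz": -0.003,"spin": 0}
    - {"hand": 0.4,"tx": 0,"ty": 0,"tz": -0.005,"spin": 0}
    - {"hand": 0.4,"tx": 0,"ty": 0,"tz": -0.005,"spin": 0}

```text
time: 43.08
tcp_pos: [0.5786, 0.1421, 0.2327]
tcp_rot: [2.271, 2.17, -0.001]
ft_force: [-3.6, -0.7, 4.6]
finger_gap: 0.0469
gripper_force: 31.9
```

Emit:
send_rows:
  targets:
    - {"hand": 0.8,"tx": 0,"ty": 0,"tz": 0,"spin": 0}
    - {"hand": 0.85,"tx": 0,"ty": 0,"tz": 0,"spin": 0}
    - {"hand": 0.85,"tx": 0,"ty": 0,"tz": 0,"spin": 0}
    - {"hand": 0.85,"tx": 0,"ty": 0,"tz": 0.02,"spin": 0}
    - {"hand": 0.85,"tx": 0,"ty": 0,"tz": 0.06,"spin": 0}
    - {"hand": 0.85,"tx": 0,"ty": 0,"tz": 0.11,"spin": 0}
    - {"hand": 0.85,"tx": 0,"ty": 0,"tz": 0.16,"spin": 0}
    - {"hand": 0.85,"tx": 0.031,"ty": -0.053,"tz": 0.195,"spin": 0}
    - {"hand": 0.85,"tx": 0.0,"ty": -0.1425,"tz": 0.215,"spin": 0}
    - {"hand": 0.85,"tx": 0.0,"ty": -0.1425,"tz": 0.215,"spin": 0}
    - {"hand": 0.85,"tx": 0.0,"ty": -0.1425,"tz": 0.215,"spin": 0}
    - {"hand": 0.85,"tx": 0.0,"ty": -0.1425,"tz": 0.215,"spin": 0}

```text
time: 44.58
tcp_pos: [0.5789, 0.0002, 0.4455]
tcp_rot: [-2.272, -2.169, -0.001]
ft_force: [-0.3, 0.9, -0.5]
finger_gap: 0.0725
gripper_force: 0.0
```

Run:
```python
from h import *
from scipy.optimize import least_squares
s=env.observe(); print(s["tcp_pos"],s["qd"].max(),s["ft_force"])
f=grab("wrist"); g=grab("side"); t=grab("top")
cv2.imwrite("pics/w8.png",cv2.cvtColor(np.hstack([cv2.resize(f["frame"],None,fx=.8,fy=.8),cv2.resize(g["frame"][130:340,110:360],None,fx=1.465,fy=1.465)[:307]]),cv2.COLOR_RGB2BGR))
P=cloud(f)[f["range_z"]>0]
def sel(c,r,z0,z1): return P[(np.hypot(P[:,0]-c[0],P[:,1]-c[1])<r)&(P[:,2]>z0)&(P[:,2]<z1)]
for m,c,rad in[("spout",(.579,.1425),.024),("stopper",(.574,.059),.025),("dropper",(.5717,-.026),.022)]:
    S=sel(c,.036,.03,.075); r=least_squares(lambda p:np.hypot(S[:,0]-p[0],S[:,1]-p[1])-rad,c,loss="soft_l1",f_scale=.002)
    T=sel(c,.03,.1,.13); T2=sel(c,.03,.08,.13); print(m,len(S),np.round(r.x,4),len(T),np.round(T.mean(0),4),np.round(np.percentile(T2[:,2],99),4))
for n,F,x0,x1,y0,y1,z0,z1 in(("small",f,.608,.665,.06,.13,.015,.036),("mailer",f,.608,.665,-.03,.048,.018,.034),("tin",f,.595,.66,-.105,-.035,.022,.045),("long",t,.42,.54,.26,.39,.022,.038)):
    W=cloud(F)[F["range_z"]>0]; S=W[(W[:,0]>x0)&(W[:,0]<x1)&(W[:,1]>y0)&(W[:,1]<y1)&(W[:,2]>z0)&(W[:,2]<z1)]
    r=cv2.minAreaRect(S[:,:2].astype(np.float32)*1000); print(n,len(S),np.round(r[0],1),np.round(r[1],1),round(r[2],1),np.median(S[:,2]))
```

```text
[5.78871180e-01 1.96174156e-04 4.45468351e-01] 0.02401012775113431 [-0.28529016  0.90973644 -0.53692502]
spout 152 [0.5771 0.1423] 711 [0.5772 0.1417 0.1045] 0.1199
stopper 7 [0.5734 0.0591] 713 [0.5734 0.0594 0.1157] 0.1176
dropper 225 [ 0.5716 -0.0262] 357 [ 0.5719 -0.0233  0.1099] 0.1206
small 579 [631.9  91.5] [32.5 30.3] 87.4 0.02590163235017945
mailer 943 [627.   12.3] [33.9 63.8] 0.3 0.02401249709595582
tin 809 [624.4 -67.7] [48.5 49.2] 20.4 0.03232881690617195
long 320 [479.6 327.9] [36.2 67.1] 4.6 0.029910736786698644
```

View pics/w8.png

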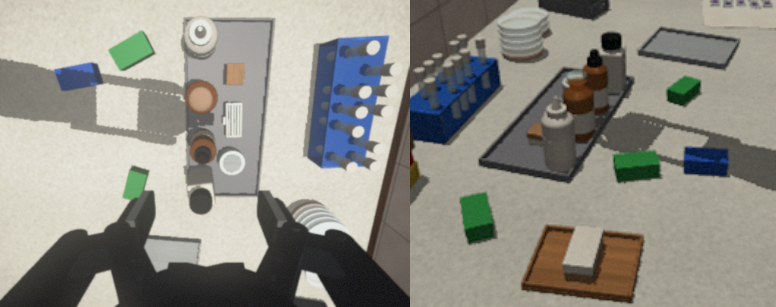

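All four bottles stand upright within about 2 mm of their starts: spout (200,37), stopper (201,97), dropper (203,147) and square (200,195) in the wrist half. The small box is in the gap at (234,73) and the long box lies flat in the wooden tray. I hand the job in.

```bash
python3 -c "
from rig import env
print(env.finish_job())"
```

```text
the job is handed in; nothing more can be done
None
```

The job is handed in (no verdict came back): my last images show the long box flat in the specimen tray, the small box on the tray floor below where it sat, and both moved bottles back upright within about 2 mm of their old places, with nothing else seen to have moved.

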